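# Lean a culture flask on the slant rest, then lay it level on the shaker

## Robot

A 6-joint arm with a two-finger parallel gripper is mounted at the origin on the work surface. World frame = base frame: x ahead of the robot, y to its left, z up, the work surface at z = 0. Lengths are in m, angles in degrees, forces in N, time in s.
With the tool pointing down it reaches from about 0.375 to 0.9 m from the base axis. Payload 3.1 kg.
Tool frame: the origin (TCP) lies between the finger pads; the fingertips stand 11 mm ahead of it and the grasp point (between the pads) lies 8 mm behind it; z points along the fingers, y is the line along which they close (so a half turn about z gives the same grasp; the last joint's range is limited). The gripper opens to 87 mm and grips with 3 to 60 N. Pads are 19 mm wide; open, the fingers measure 117 mm over their backs; the gripper's body (75 mm by 190 mm) begins 51 mm behind the grasp point.
Start: joints at [65.231, 30.224, 82.088, -0, 67.689, -10.227], TCP at [0.157, 0.605, 0.234] pointing down, gripper open.
Joint ranges: [-176.69, 176.69], [-43.24, 126.21], [12.49, 139.97], [-82, 262], [0, 151.66], [-163.58, 163.58]. Speed limits (degrees/s): [159.86, 159.86, 180, 180, 180, 180].

## Interface

Orientations are given as a 3x3 rotation matrix whose columns are the frame's x, y, z axes.
In Python, from rig import bot, viewer, workorder, models gives the robot as it stands.
- The arm moves only by the shell command python3 -m jog 'ROWS'. ROWS is JSON, a list of rows, each a list of 7 numbers: the opening, from 0 (shut) to 1 (fully open), then the shift along the tool's x, y, z in m, then the turn, a rotation vector about the tool's x, y, z in degrees. In form: [[claw, x, y, z, ax, ay, az], ...]. A call has 1 to 20 rows; each row is the pose to reach, as a shift and turn from the pose commanded when the call began, along the tool's axes at that moment; what a row does not reach only later rows make up. A row lasts 1/8 s, in which the tool goes at most 62.5 mm and 10.7 degrees, less where a joint would pass 70% of its speed; a pose out of reach is approached as far as the arm can. A call with a gripper value outside its range is refused whole. The fingers move at their own pace and stop on an object; the grip force is fixed at half the most. Time passes only in rows, so rows that repeat a pose let the fingers close. It gives the time, the measured TCP pose, the force, the opening and the grip force at its end, in the units of the state.
- bot.read_state(): the state, without advancing time (a new reading comes with each control period).
- viewer.capture(name): name is "side" or "top"; returns (picture, depth): 480x640x3 uint8, blue, green, red; 480x640 float32, m along the optical axis (not along the pixel's ray), 0 where there is no reading.
- viewer.camera_info(name): a dict with "fx", "fy", "cx", "cy" (pixels), "world_to_cam" (4x4, takes a point from world to camera coordinates). Camera axes: x right, y down, z forward; pixel columns grow to the right and rows downward; lengths in m; the calibration is good to about 2 mm. A picture is of the moment at which its call begins. camera_info takes no time and is no camera call.
- workorder.hand_in(): hands the job in; it is judged then, once.
Trained networks look in the newest picture that a camera, given by its name, has taken for a name from the list of things; names that differ only in an ending like _2 or _b are one class to them, and where a whole thing is asked for, a point or a joint stands for the part that bears it (a point fixed in the world has none). Each returns a list of dicts, best first, with "p" (0 to 1); they miss things now and then, are a little off and sometimes report something else, mostly with a low value. They report only what shows in the picture. A call takes as long as a camera call. They do not tell look-alikes from the thing itself.
- models.outline_of(camera, thing): "mask" (480x640 bool, what is visible of it).
- models.tip_of(camera, thing): "xyz" ([x, y, z] in m, in world coordinates, good to about 4 mm: a listed point, or the origin of a listed thing).
The state is a dict: "time_s": time; "joint_positions": joint angles; "qvel": joint speeds; "tau": joint torques, N m; "position": TCP position; "tcp_rot": TCP orientation; "force": force on the tool from outside, world axes, zero at the start; "moment": the same for the moment, N m; "opening": opening from 0.0 (shut) to 1.0 (fully open); "grasp_force": force on a finger pad.
Only numpy, scipy, OpenCV 4.12 (cv2) and the standard library are available. Lean on these libraries where they do the work, as an engineer would, in place of code of your own. Each camera call takes 0.05 s, during which the arm holds its last target. There are 200 camera calls.

## Task

Take the flat-sided culture flask out of the carrier and lean it on the slant rest, broad side on the sloping plate, base down on the toe and cap uppermost, and leave it there untouched for at least two seconds. Then take it again and lay it level, on a broad side, across the two bars of the shaker, between their end stubs, cap away from the backstop and base pushed up against the backstop, and let go. Handle it gently, never let the cap dip below level, and do not shove or topple the other glassware and boxes.

Things in the scene. Friction and masses are not known exactly. Their poses are not given: they have to be found in the camera images.
- flask: Flat-sided clear culture flask, about 0.18 kg, both broad sides alike. Origin: centre of its base end; z runs base to cap, x through thickness, y across width. Body 36 (x) by 62 (y) mm, z 0 to 100; shoulder z 100 to 116 (52, then 40 wide); neck 24 diameter to 128; grey round cap 34 diameter, z 128 to 160. Starts upright in one of the carrier's cells, body hidden by its walls.
- flask_cap (a point): Middle of the flask's cap, on its axis, 144 mm from the base.
- carrier: White open-topped carrier, fixed, 158 (own x) by 78 (own y) mm, 90 mm high, origin under its centre. Three cells in a row along x (centres -51, 0, 51 mm), each 47 (x) by 70 (y) mm inside, floor 4 mm thick. One, any of them, holds the flask (width along carrier y), the others a small round bottle each.
- rest_seat (a point): At (30, 0, 50) mm in the rest's frame, same axes: on the toe's face, 18 mm from the back plate's face. The centre of the flask's base end lies here when seated; the flask's axis (base to cap) then points along (-0.643, 0, 0.766) and its upper broad side faces (0.766, 0, 0.643) in the rest's axes.
- shaker_seat (a point): At (52, 0, 93) mm in the shaker's frame, same axes, on the backstop's front face. The centre of the flask's base end lies here when the flask is home: lying level on both bars, cap towards own -x, base against the backstop.
- bottle_a: Bystander in the carrier: amber round bottle, 38 mm diameter, 125 mm high; origin under its centre.
- bottle_b: Bystander in the carrier: clear round bottle, 38 mm diameter, 105 mm high; origin under its centre.
- conical_a: Bystander: conical glass flask, 68 mm across, 102 mm high; origin under its centre.
- beaker: Bystander: glass beaker, 64 mm across, 75 mm high; origin under its centre.
- small_flask: Bystander: small flat-sided flask standing on a rear corner of the shaker's top, behind the backstop, 23 x 40 mm, 104 mm high; origin under its centre.
- tip_box: Bystander: grey box with clear lid, 87 x 122 mm, 63 mm high; origin under its centre.
- rest: Slant rest, steel stand, fixed; origin under its centre, base 135 x 90 x 8 mm. A back plate 40 mm wide (y), 95 long leans 40 degrees from vertical, upper end to own -x; at its foot a toe ledge, square to it, 40 wide, 46 deep. The flask lies with a broad side on the plate, base on the toe, overhanging both by 11 mm each side.
- shaker: Shaker, low white box, fixed, 220 (own x) by 180 (y) mm, steel top 55 mm above the table, origin under its centre. On it two cross bars, 10 mm wide, 100 long along y, at x = -33 and 33 mm, tops 75 mm above the table; stubs at their ends rise 14 mm more, 76 mm apart inside. Backstop: upright plate 50 mm wide, front face at x = 52 mm, top 100 mm above the table.
There are look-alikes about, which are no part of the job. What is shaped like the flask but blue is not meant.

How it is judged:
By the outcome, as a careful person would: the job done as asked, in the order asked, and still so for the second after the job is handed in, with the robot touching nothing.
It also fails if it takes over 64 s, if anything falls off the work surface, if the arm or the gripper's body presses on something with over 40 N, if the wrist force passes 120 N, or if a joint passes its speed limit or range.

## Working session

There is one attempt and no reset: what is moved stays moved. The work goes in short steps, Python scripts to look and compute and a shell command to move; the robot and the scene stay as the last step left them, time stands still between calls to the robot, and variables do not carry over. Pictures are saved under pics/ and viewed, at most 10 in all, crops included, and the job is handed in when it is done.

```bash
ls; mkdir -p pics; python3 - <<'E'
from rig import bot, viewer, workorder, models
import cv2,numpy as np
s=bot.read_state();print(s['time_s'],s['position'],s['opening'],np.round(s['tcp_rot'],3).tolist())
a,d=viewer.capture("side");b,d2=viewer.capture("top")
cv2.imwrite("pics/s0.png",a);cv2.imwrite("pics/t0.png",b)
for c in("side","top"):
  i=viewer.camera_info(c);M=np.linalg.inv(i["world_to_cam"]);print(c,i['fx'],i['cx'],i['cy'],M[:3,3].round(3),M[:3,2].round(3),M[:3,0].round(3))
for t in "flask flask_cap carrier rest_seat shaker_seat rest shaker bottle_a small_flask conical_a beaker tip_box".split():
  for c in("side","top"):
    print(t,c,[(np.round(r['xyz'],3).tolist(),round(r['p'],2)) for r in models.tip_of(c,t)][:4])
E
```

```text
pics
0.0 [0.15660395 0.60434825 0.23256648] 0.9975687239238834 [[-0.968, 0.251, -0.001], [0.251, 0.968, -0.002], [0.0, -0.002, -1.0]]
side 516.9400207572747 325.2658844558924 245.3058685130751 [0.432 0.767 0.913] [ 0.099 -0.7   -0.707] [-0.992 -0.129 -0.011]
top 452.62438229270236 323.08074986383576 241.43852228735452 [ 0.362 -0.02   1.246] [ 0.149 -0.025 -0.989] [ 0.006 -1.     0.026]
flask side [([0.747, 0.346, 0.002], 0.66), ([0.647, 0.35, 0.008], 0.6)]
flask top [([0.746, 0.352, -0.002], 0.72), ([0.65, 0.343, 0.005], 0.62)]
flask_cap side [([0.65, 0.341, 0.151], 0.79), ([0.746, 0.35, 0.148], 0.57)]
flask_cap top [([0.644, 0.339, 0.144], 0.73), ([0.747, 0.345, 0.148], 0.64)]
carrier side [([0.598, 0.343, 0.0], 0.94)]
carrier top [([0.595, 0.338, -0.002], 0.93)]
rest_seat side [([0.529, 0.078, 0.053], 0.74)]
rest_seat top [([0.527, 0.078, 0.053], 0.72)]
shaker_seat side [([0.648, -0.305, 0.089], 0.72)]
shaker_seat top [([0.652, -0.311, 0.09], 0.94), ([0.365, -0.005, 0.001], 0.7)]
rest side [([0.531, 0.048, 0.001], 0.76)]
rest top [([0.531, 0.045, -0.0], 0.67), ([0.547, 0.336, 0.006
[... 168 characters left out ...]
9, 0.122, 0.002], 0.24)]
bottle_a side [([0.599, 0.34, 0.009], 0.82), ([0.546, 0.331, 0.005], 0.67), ([0.599, 0.343, -0.002], 0.55)]
bottle_a top [([0.547, 0.335, 0.003], 0.64), ([0.596, 0.341, 0.008], 0.57), ([0.365, 0.123, 0.001], 0.21)]
small_flask side [([0.691, -0.362, 0.052], 0.69)]
small_flask top [([0.69, -0.367, 0.057], 0.75)]
conical_a side [([0.371, -0.146, 0.0], 0.68), ([0.598, -0.318, -0.007], 0.51)]
conical_a top [([0.367, -0.142, -0.0], 0.59)]
beaker side [([0.364, 0.129, -0.0], 0.78), ([0.546, 0.334, 0.004], 0.53)]
beaker top [([0.369, 0.124, 0.002], 0.63)]
tip_box side [([0.363, -0.007, 0.002], 0.84), ([0.602, -0.32, -0.002], 0.42)]
tip_box top [([0.365, -0.007, -0.0], 0.8)]
```

View pics/s0.png

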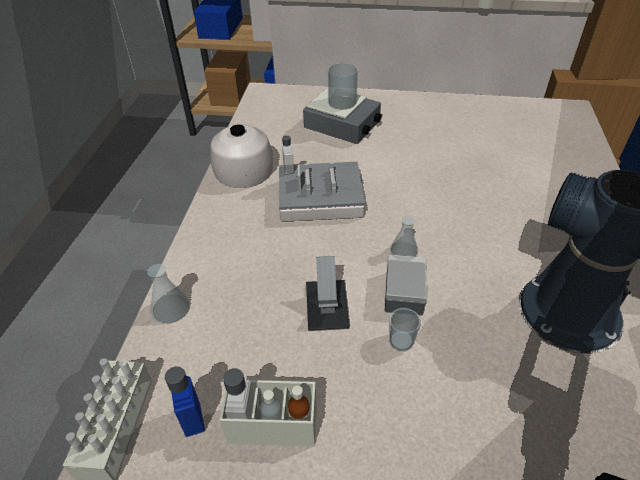

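View pics/t0.png

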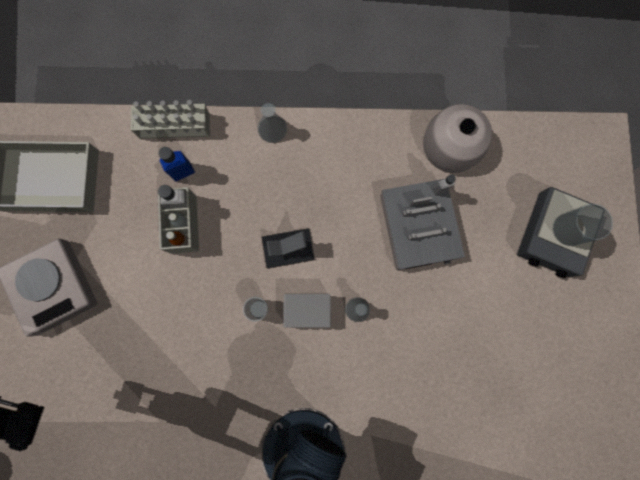

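The grey-capped flask is in the carrier's +x cell, with its cap at about (235,382) in the side view and (167,192) in the top view. The blue look-alike next to it, at (185,400), isn't the one. Next I'll get the yaws of the fixtures from masks and depth.

```bash
cat > h.py <<'E'
import numpy as np,cv2
from rig import bot,viewer,models,workorder
def cloud(cam,depth):
    i=viewer.camera_info(cam);v,u=np.indices(depth.shape)
    P=np.stack([(u-i['cx'])/i['fx']*depth,(v-i['cy'])/i['fy']*depth,depth],-1)
    M=np.linalg.inv(i['world_to_cam']);W=P@M[:3,:3].T+M[:3,3];W[depth==0]=np.nan
    return W
def mask(cam,t,near):
    for r in models.outline_of(cam,t):
        yield r['p'],r['mask']
E
python3 - <<'E'
from h import *
zs={'carrier':(.07,.1),'rest':(.003,.018),'shaker':(.048,.063)}
for c in('top','side'):
  img,d=viewer.capture(c);W=cloud(c,d)
  for t,(a,b) in zs.items():
    for r in models.outline_of(c,t)[:2]:
      m=r['mask'].astype(np.uint8); m=cv2.dilate(m,np.ones((3,3)))>0
      P=W[m];P=P[(P[:,2]>a)&(P[:,2]<b)]
      if len(P)<20: continue
      (cx,cy),(w,h),ang=cv2.minAreaRect((P[:,:2]*1000).astype(np.float32))
      # robust: trimmed
      print(c,t,round(r['p'],2),len(P),round(cx,1),round(cy,1),'size',round(w,1),round(h,1),'ang',round(ang,1),'zmed',np.median(P[:,2]).round(4))
  # tall parts
  for t,(a,b) in {'rest':(.03,.2),'shaker':(.07,.105)}.items():
      r=models.outline_of(c,t)[0];P=W[r['mask']];P=P[(P[:,2]>a)&(P[:,2]<b)]
      np.save(f'{c}_{t}.npy',P)
      q=P[:,:2]-P[:,:2].mean(0);w,V=np.linalg.eigh(q.T@q);print(c,t,'tall',len(P),P.mean(0).round(3),'axis deg',np.degrees(np.arctan2(V[1,1],V[0,1])).round(1),P.max(0).round(3))
      if t=='rest':
        u,s,vt=np.linalg.svd(P-P.mean(0),full_matrices=False);print('normal',vt[2].round(3),s.round(3))
E
```

```text
top carrier 0.87 620 594.8 336.7 size 159.9 81.5 ang 5.3 zmed 0.0829
top carrier 0.64 115 362.5 123.2 size 60.6 61.4 ang 0.4 zmed 0.0731
top rest 0.74 907 530.2 43.5 size 93.7 139.8 ang 12.0 zmed 0.0065
top shaker 0.86 4704 595.7 -319.9 size 220.9 181.8 ang 11.1 zmed 0.0541
top rest tall 594 [0.53  0.046 0.067] axis deg 100.7 [0.558 0.098 0.112]
normal [ 0.198 -0.55  -0.811] [0.857 0.29  0.256]
top shaker tall 390 [ 0.606 -0.316  0.08 ] axis deg -169.2 [ 0.656 -0.264  0.105]
side carrier 0.96 1588 596.5 341.2 size 158.5 81.8 ang 5.4 zmed 0.0829
side rest 0.55 1392 529.9 51.1 size 94.0 138.4 ang 10.8 zmed 0.0065
side shaker 0.86 3228 597.0 -315.3 size 219.4 190.1 ang 11.0 zmed 0.0533
side rest tall 354 [ 0.689 -0.352  0.108] axis deg 132.8 [ 0.711 -0.337  0.161]
normal [0.642 0.763 0.07 ] [0.588 0.172 0.115]
side shaker tall 261 [ 0.606 -0.31   0.08 ] axis deg -159.2 [ 0.657 -0.26   0.101]
```

```bash
cat >> h.py <<'E'
from scipy.spatial.transform import Rotation as Ro
z=np.array([0,0,1.])
def az(d): return np.array([np.cos(np.radians(d)),np.sin(np.radians(d)),0])
def frame(tz,ty): return np.stack([np.cross(ty,tz),ty,tz],1)
CY,RY,SY=5.4,101.3,11.05
U=az(RY);A=-.643*U+.766*z;N=.766*U+.643*z
BR=np.array([.526,.0773,.050]);BS=np.array([.6485,-.308,.093])
def row(p,R,p0,R0):
    return np.r_[R0.T@(np.array(p)-p0),Ro.from_matrix(R0.T@R).as_rotvec(degrees=True)]
E
python3 - <<'E'
from h import *
# cap top
for c in('top','side'):
  _,d=viewer.capture(c);W=cloud(c,d).reshape(-1,3)
  k=(abs(W[:,0]-.647)<.035)&(abs(W[:,1]-.343)<.035)&(W[:,2]>.157)&(W[:,2]<.175)
  P=W[k];print(c,k.sum(),P.mean(0).round(4),((P.min(0)+P.max(0))/2).round(4))
  k=(abs(W[:,0]-.647)<.06)&(abs(W[:,1]-.343)<.06)&(W[:,2]>.098)&(W[:,2]<.108)
  P=W[k];print('shoulder',len(P),P.mean(0).round(3) if len(P) else '')
def js(R,j1,th,sg):
  M=(Ro.from_euler('z',j1,degrees=True)*Ro.from_euler('y',th,degrees=True)).as_matrix().T@R@Ro.from_euler('z',-90,degrees=True).as_matrix()
  return [np.round(x*np.array([sg,1,1])) for x in [Ro.from_matrix(M).as_euler('ZYZ',degrees=True)]]
Ud=az(RY)
for th in(95,115):
 for s in(1,-1):
  print(th,s,'rest1',js(frame(-A,s*N),0,th,1),'rest2',js(frame(-N,s*-np.cross(z,U)),0,th,1),'shak',js(frame(-z,s*-np.cross(z,az(SY))),-37,th,1),'carr',js(frame(-z,s*az(CY)),19,th,1))
p0=np.array([.157,.605,.234]);R0=bot.read_state()['tcp_rot'];R0=frame(-z,az(75.46))
print(np.degrees(np.arctan2(*bot.read_state()['tcp_rot'][1::-1,1])),R0.round(3).tolist())
E
```

```text
top 146 [0.6461 0.3396 0.1615] [0.6464 0.34   0.1621]
shoulder 126 [0.627 0.329 0.103]
side 318 [0.6475 0.3467 0.1623] [0.648  0.345  0.1619]
shoulder 262 [0.628 0.356 0.103]
95 1 rest1 [array([  39.,   93., -102.])] rest2 [array([-50.,  78.,  -3.])] shak [array([ 0., 85., 42.])] carr [array([-0., 85., 14.])]
95 -1 rest1 [array([39., 93., 78.])] rest2 [array([-50.,  78., 177.])] shak [array([   0.,   85., -138.])] carr [array([   0.,   85., -166.])]
115 1 rest1 [array([  40.,   78., -115.])] rest2 [array([-55.,  66.,  13.])] shak [array([ 0., 65., 42.])] carr [array([-0., 65., 14.])]
115 -1 rest1 [array([40., 78., 65.])] rest2 [array([ -55.,   66., -167.])] shak [array([   0.,   65., -138.])] carr [array([   0.,   65., -166.])]
75.45792494672109 [[-0.968, 0.251, -0.0], [0.251, 0.968, -0.0], [0.0, 0.0, -1.0]]
```

```bash
python3 - <<'E'
from h import *
p0=np.array([.157,.605,.234]);R0=frame(-z,az(75.46));R=frame(-z,az(CY))
for zz in(.234,.14): print(row([.647,.3425,zz],R,p0,R0).round(4))
E
```

```text
[-0.5402 -0.1311  0.      0.      0.     70.06  ]
[-0.5402 -0.1311  0.094   0.      0.     70.06  ]
```

```bash
python3 -m jog '[[1,-0.5402,-0.1311,0,0,0,70.06],[1,-0.5402,-0.1311,0,0,0,70.06],[1,-0.5402,-0.1311,0,0,0,70.06],[1,-0.5402,-0.1311,0,0,0,70.06],[1,-0.5402,-0.1311,0,0,0,70.06],[1,-0.5402,-0.1311,0,0,0,70.06],[1,-0.5402,-0.1311,0,0,0,70.06],[1,-0.5402,-0.1311,0,0,0,70.06],[1,-0.5402,-0.1311,0,0,0,70.06],[1,-0.5402,-0.1311,0,0,0,70.06],[1,-0.5402,-0.1311,0,0,0,70.06],[1,-0.5402,-0.1311,0,0,0,70.06],[1,-0.5402,-0.1311,0.03,0,0,70.06],[1,-0.5402,-0.1311,0.06,0,0,70.06],[1,-0.5402,-0.1311,0.08,0,0,70.06],[1,-0.5402,-0.1311,0.094,0,0,70.06],[1,-0.5402,-0.1311,0.094,0,0,70.06]]'; python3 -c "
from rig import bot
print(bot.read_state()['joint_positions'])"
```

```text
time_s: 4.12
position: [0.6461, 0.3426, 0.1386]
tcp_rot: [[-0.095, 0.996, -0.002], [0.996, 0.095, -0.001], [-0.0, -0.002, -1.0]]
force: [0.4, 0.0, -0.8]
opening: 1.0
grasp_force: 0.0
[ 1.92046107e+01  4.42991818e+01  6.94145953e+01 -8.75441882e-04
  6.63973794e+01  1.37734560e+01]
```

```bash
python3 -m jog '[[0.2,0,0,0,0,0,0],[0.2,0,0,0,0,0,0],[0,0,0,0,0,0,0],[0,0,0,0,0,0,0],[0,0,0,0,0,0,0],[0,0,0,0,0,0,0],[0,0,0,0,0,0,0],[0,0,0,0,0,0,0],[0,0,0,-0.005,0,0,0],[0,0,0,-0.015,0,0,0],[0,0,0,-0.03,0,0,0],[0,0,0,-0.05,0,0,0],[0,0,0,-0.075,0,0,0],[0,0,0,-0.1,0,0,0],[0,0,0,-0.125,0,0,0],[0,0,0,-0.15,0,0,0],[0,0,0,-0.15,0,0,0]]'; python3 - <<'E'
from h import *
print(bot.read_state()['joint_positions'])
a,_=viewer.capture('side');cv2.imwrite('pics/s1.png',a[250:480,100:500])
b,_=viewer.capture('top')
p0=np.array([.647,.3425,.29]);R0=frame(-z,az(CY));R=frame(-A,-N)
for da,dn in((.06,.04),(.02,.04),(.012,.012),(.012,.004),(.004,.004)):
  print(da,dn,row(BR+(.136+da)*A+dn*N,R,p0,R0).round(4),(BR+(.136+da)*A+dn*N).round(3))
for t in('flask_cap','flask'):
  for c in('side','top'):print(t,c,[(np.round(r['xyz'],3).tolist(),round(r['p'],2)) for r in models.tip_of(c,t)][:3])
E
```

```text
time_s: 6.25
position: [0.6484, 0.3431, 0.2941]
tcp_rot: [[-0.094, 0.996, 0.008], [0.996, 0.094, 0.003], [0.002, 0.008, -1.0]]
force: [0.0, 0.4, -1.4]
opening: 0.386
grasp_force: 30.0
[1.91788777e+01 3.62236482e+01 6.06226326e+01 5.18804638e-03
 8.26925813e+01 1.37764477e+01]
0.06 0.04 [-3.47500e-01 -1.35600e-01  6.41000e-02  3.24510e+01  2.92704e+01
  8.03958e+01] [ 0.545 -0.016  0.226]
0.02 0.04 [-0.3219 -0.1383  0.0948 32.451  29.2704 80.3958] [0.54  0.009 0.195]
0.012 0.012 [-0.3382 -0.1366  0.1189 32.451  29.2704 80.3958] [ 0.543 -0.007  0.171]
0.012 0.004 [-0.3442 -0.136   0.1241 32.451  29.2704 80.3958] [ 0.544 -0.013  0.166]
0.004 0.004 [-0.3391 -0.1365  0.1302 32.451  29.2704 80.3958] [ 0.543 -0.008  0.16 ]
flask_cap side [([0.75, 0.348, 0.149], 0.95)]
flask_cap top [([0.747, 0.346, 0.144], 0.96), ([0.643, 0.337, 0.298], 0.69)]
flask side [([0.65, 0.349, 0.16], 0.73), ([0.748, 0.345, 0.003], 0.67), ([0.646, 0.343, 0.306], 0.33)]
flask top [([0.745, 0.35, -0.0], 0.98), ([0.65, 0.343, 0.156], 0.95)]
```

View pics/s1.png

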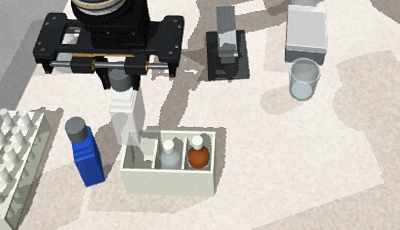

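```bash
python3 - <<'E'
from h import *
p0=np.array([.647,.3425,.29]);R0=frame(-z,az(CY));R=frame(-A,-N)
r=row(BR+.236*A+.15*N,R,p0,R0);print(r.round(3))
for f in np.arange(1,13)/12: print('[0,'+','.join(f'{v:g}' for v in np.r_[(f*r[:3]).round(3),(f*r[3:]).round(1)])+'],',end='')
E
```

```text
[-2.8900e-01 -1.4200e-01 -3.7000e-02  3.2451e+01  2.9270e+01  8.0396e+01]
[0,-0.024,-0.012,-0.003,2.7,2.4,6.7],[0,-0.048,-0.024,-0.006,5.4,4.9,13.4],[0,-0.072,-0.035,-0.009,8.1,7.3,20.1],[0,-0.096,-0.047,-0.012,10.8,9.8,26.8],[0,-0.121,-0.059,-0.016,13.5,12.2,33.5],[0,-0.145,-0.071,-0.019,16.2,14.6,40.2],[0,-0.169,-0.083,-0.022,18.9,17.1,46.9],[0,-0.193,-0.094,-0.025,21.6,19.5,53.6],[0,-0.217,-0.106,-0.028,24.3,22,60.3],[0,-0.241,-0.118,-0.031,27,24.4,67],[0,-0.265,-0.13,-0.034,29.7,26.8,73.7],[0,-0.289,-0.142,-0.037,32.5,29.3,80.4],
```

```bash
python3 -m jog '[[0,-0.024,-0.012,-0.003,2.7,2.4,6.7],[0,-0.048,-0.024,-0.006,5.4,4.9,13.4],[0,-0.072,-0.035,-0.009,8.1,7.3,20.1],[0,-0.096,-0.047,-0.012,10.8,9.8,26.8],[0,-0.121,-0.059,-0.016,13.5,12.2,33.5],[0,-0.145,-0.071,-0.019,16.2,14.6,40.2],[0,-0.169,-0.083,-0.022,18.9,17.1,46.9],[0,-0.193,-0.094,-0.025,21.6,19.5,53.6],[0,-0.217,-0.106,-0.028,24.3,22,60.3],[0,-0.241,-0.118,-0.031,27,24.4,67],[0,-0.265,-0.13,-0.034,29.7,26.8,73.7],[0,-0.289,-0.142,-0.037,32.45,29.27,80.4],[0,-0.3,-0.141,-0.015,32.45,29.27,80.4],[0,-0.32,-0.139,0.02,32.45,29.27,80.4],[0,-0.335,-0.137,0.045,32.45,29.27,80.4],[0,-0.3475,-0.1356,0.0641,32.45,29.27,80.4],[0,-0.3475,-0.1356,0.0641,32.45,29.27,80.4],[0,-0.3475,-0.1356,0.0641,32.45,29.27,80.4]]'; python3 - <<'E'
from h import *
print(bot.read_state()['joint_positions'].round(1),frame(-A,-N).round(3).tolist())
a,_=viewer.capture('side');cv2.imwrite('pics/s2.png',cv2.resize(a[180:400,200:500],None,fx=2,fy=2))
E
```

```text
time_s: 8.8
position: [0.5448, -0.0157, 0.2258]
tcp_rot: [[0.98, 0.151, -0.126], [0.197, -0.751, 0.631], [0.001, -0.643, -0.766]]
force: [0.4, 1.0, -2.0]
opening: 0.379
grasp_force: 30.0
[-29.5  34.8  87.5  29.2  86.9  39.8] [[0.981, 0.15, -0.126], [0.196, -0.751, 0.631], [0.0, -0.643, -0.766]]
```

View pics/s2.png

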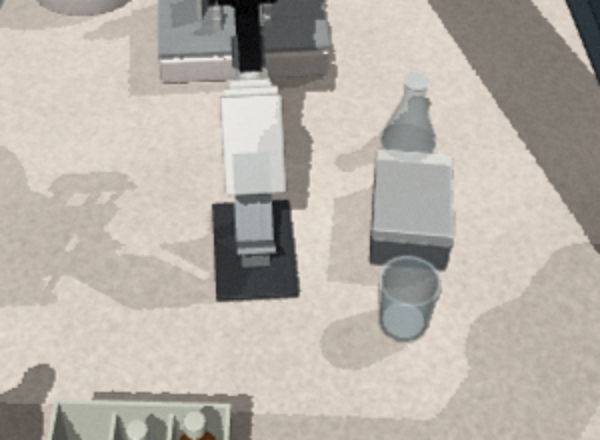

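```bash
python3 - <<'E'
from h import *
V=np.cross(z,U)
for c in('side','top'):
  _,d=viewer.capture(c);W=cloud(c,d).reshape(-1,3);Q=(W-BR)@np.stack([A,N,V],1)
  k=(abs(Q[:,2])<.05)&(Q[:,0]>.05)&(Q[:,0]<.175)&(Q[:,1]>.045)&(Q[:,1]<.075)
  F=Q[k];print(c,'flask',len(F))
  if len(F)>30:
    B=F[F[:,0]<.155];co=np.linalg.lstsq(np.c_[B[:,0],B[:,2],np.ones(len(B))],B[:,1],rcond=None)[0]
    print(' n=',co.round(3),'at a=.11:',co@[.11,0,1],'a',np.percentile(B[:,0],[1,99]).round(4))
    for a0 in(.075,.1,.125,.145):
      b=B[abs(B[:,0]-a0)<.01];print('  v at a',a0,np.percentile(b[:,2],[1,99]).round(4) if len(b)else'')
  k=(abs(Q[:,2])<.028)&(Q[:,0]>.005)&(Q[:,0]<.1)&(abs(Q[:,1]+.018)<.012)
  P=Q[k]
  if len(P)>20:print(' plate',len(P),np.median(P[:,1]).round(4),'v',np.percentile(P[:,2],[2,98]).round(4),'slope',np.polyfit(P[:,0],P[:,1],1).round(3),'a',P[:,0].min().round(3),P[:,0].max().round(3))
  k=(abs(Q[:,2])<.028)&(Q[:,1]>-.012)&(Q[:,1]<.028)&(abs(Q[:,0])<.01)
  P=Q[k]
  if len(P)>10:print(' toe',len(P),np.median(P[:,0]).round(4),'v',np.percentile(P[:,2],[2,98]).round(4),'n',np.percentile(P[:,1],[2,98]).round(3))
E
```

```text
side flask 1715
 n= [0.018 0.019 0.055] at a=.11: 0.05716268776905102 a [0.0598 0.1541]
  v at a 0.075 [-0.031   0.0296]
  v at a 0.1 [-0.0302  0.0291]
  v at a 0.125 [-0.0305  0.03  ]
  v at a 0.145 [-0.0311  0.0289]
 plate 361 -0.0173 v [-0.0199  0.0184] slope [ 0.015 -0.018] a 0.005 0.048
 toe 113 -0.0029 v [-0.0199  0.0177] n [-0.011  0.026]
top flask 171
 n= [0.005 0.048 0.055] at a=.11: 0.055010565841005554 a [0.1112 0.1548]
  v at a 0.075 
  v at a 0.1 [-0.0274 -0.0274]
  v at a 0.125 [-0.0285 -0.0124]
  v at a 0.145 [-0.027   0.0007]
```

```bash
python3 -m jog '[[0,0,0.01,0.012,0,0,0],[0,0,0.02,0.025,0,0,0],[0,0,0.028,0.038,0,0,0],[0,0,0.033,0.048,0,0,0],[0,0,0.036,0.053,0,0,0],[0,0,0.037,0.057,0,0,0],[0,0,0.0375,0.059,0,0,0],[0,0,0.038,0.0605,0,0,0],[0,0,0.038,0.0605,0,0,0]]'
```

```text
time_s: 10.07
position: [0.5426, -0.0063, 0.1551]
tcp_rot: [[0.981, 0.15, -0.126], [0.196, -0.75, 0.631], [0.0, -0.644, -0.765]]
force: [0.1, 2.4, -0.4]
opening: 0.383
grasp_force: 30.0
```

```bash
python3 -m jog '[[0,0,0,0.001,0,0,0],[0,0,0,0.002,0,0,0],[0,0,0,0.002,0,0,0]]';python3 -m jog '[[0,0,0,0.001,0,0,0],[0,0,0,0.001,0,0,0]]'
```

```text
time_s: 10.45
position: [0.5431, -0.0063, 0.1546]
tcp_rot: [[0.981, 0.151, -0.124], [0.196, -0.751, 0.631], [0.002, -0.643, -0.766]]
force: [-1.4, -3.6, 6.9]
opening: 0.387
grasp_force: 30.0
time_s: 10.7
position: [0.5434, -0.0063, 0.1545]
tcp_rot: [[0.981, 0.152, -0.123], [0.195, -0.751, 0.63], [0.003, -0.642, -0.767]]
force: [-0.6, -5.5, 10.4]
opening: 0.385
grasp_force: 30.0
```

```bash
python3 -m jog '[[0,0,0,-0.002,0,0,0],[0,0,0,-0.002,0,0,0],[0.45,0,0,-0.002,0,0,0],[0.6,0,0,-0.002,0,0,0],[0.8,0,0,-0.002,0,0,0],[0.8,0,0,-0.002,0,0,0],[0.8,0,0,-0.02,0,0,0],[0.8,0,0,-0.05,0,0,0],[0.8,0,0,-0.08,0,0,0],[0.8,0,0,-0.12,0,0,0],[0.8,0,0,-0.12,0,0,0]]'; python3 - <<'E'
from h import *
V=np.cross(z,U)
a,d=viewer.capture('side');cv2.imwrite('pics/s3.png',cv2.resize(a[180:400,200:500],None,fx=2,fy=2))
W=cloud('side',d).reshape(-1,3);Q=(W-BR)@np.stack([A,N,V],1)
k=(abs(Q[:,2])<.05)&(Q[:,0]>-.02)&(Q[:,0]<.11)&(Q[:,1]>.008)&(Q[:,1]<.03)
F=Q[k];B=F[(F[:,0]>.01)&(F[:,0]<.095)];co=np.linalg.lstsq(np.c_[B[:,0],B[:,2],np.ones(len(B))],B[:,1],rcond=None)[0]
print(' n=',co.round(3),'at a=.05:',co@[.05,0,1],'a',np.percentile(F[:,0],[0,1,99]).round(4))
for a0 in(.02,.05,.08):
  b=B[abs(B[:,0]-a0)<.01];print('  v at a',a0,np.percentile(b[:,2],[1,99]).round(4))
k=(abs(Q[:,2])<.03)&(Q[:,0]>.12)&(Q[:,0]<.18)&(abs(Q[:,1])<.04);C=Q[k];print('cap',C.mean(0).round(3),C.min(0).round(3),C.max(0).round(3))
E
```

```text
time_s: 12.08
position: [0.5595, -0.0836, 0.2469]
tcp_rot: [[0.981, 0.152, -0.119], [0.193, -0.754, 0.627], [0.006, -0.638, -0.77]]
force: [-0.3, 0.6, -0.3]
opening: 0.797
grasp_force: 0.0
 n= [0.001 0.003 0.019] at a=.05: 0.018651238568636944 a [-0.0096 -0.0068  0.108 ]
  v at a 0.02 [-0.0309  0.03  ]
  v at a 0.05 [-0.0297  0.0294]
  v at a 0.08 [-0.0301  0.0306]
cap [ 0.14   0.014 -0.001] [ 0.121 -0.005 -0.017] [0.158 0.022 0.016]
```

View pics/s3.png

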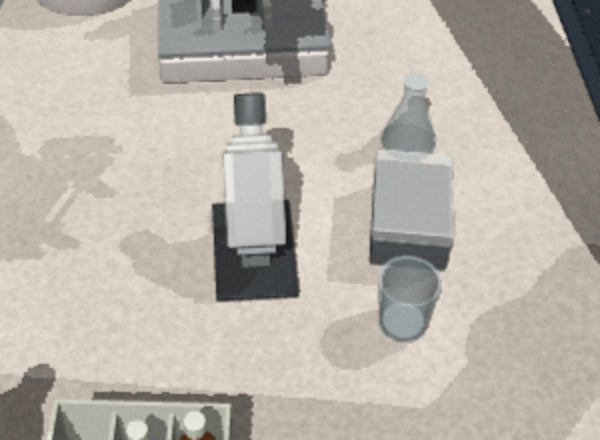

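```bash
python3 - <<'E'
from h import *
s=bot.read_state();print(s['time_s'],s['position'].round(4) if hasattr(s['position'],'round') else s['position'],np.round(s['tcp_rot'],3).tolist())
p0=BR+.2525*A+.002*N;R0=frame(-A,-N);print('cmd',p0.round(4))
def f(r,g):return '['+g+','+','.join(f'{v:g}' for v in np.r_[r[:3].round(4),r[3:].round(1)])+']'
R2=frame(-N,az(RY-90))
m=row([.54,.06,.34],frame(-z,az(-34)),p0,R0);print(f(m/2,'1'),f(m,'1'))
w=row(BR+.0555*A+.25*N,R2,p0,R0);print(f(w,'1'))
w=row(BR+.0555*A+.25*N,R2,np.array([.54,.06,.34]),frame(-z,az(-34)));print('from mid',f(w/2,'1'),f(w,'1'))
print((BR+.0555*A+.25*N).round(3),(BR+.0555*A-.005*N).round(4),R2.round(3).tolist())
E
```

```text
12.125 [ 0.5581 -0.082   0.2455] [[0.981, 0.151, -0.123], [0.194, -0.753, 0.629], [0.003, -0.641, -0.768]]
cmd [ 0.5575 -0.0804  0.2447]
[1,0.0052,-0.0847,0.0089,-19,-7.8,-21.4] [1,0.0103,-0.1694,0.0177,-37.9,-15.6,-42.8]
[1,-0,-0.2481,0.197,-69.3,-69.3,-69.3]
from mid [1,0.0581,-0.066,0.0434,-9.9,-23.6,-21.2] [1,0.1161,-0.132,0.0867,-19.7,-47.3,-42.3]
[0.495 0.23  0.253] [0.5337 0.0385 0.0893] [[-0.126, 0.981, 0.15], [0.631, 0.196, -0.751], [-0.766, 0.0, -0.643]]
```

```bash
python3 -m jog '[[1,0.0013,-0.02,-0.02,-4.7,-2,-5.3],[1,0.0026,-0.05,-0.02,-9.5,-3.9,-10.7],[1,0.0052,-0.0847,-0.01,-19,-7.8,-21.4],[1,0.008,-0.13,0.005,-28,-11.7,-32],[1,0.0103,-0.1694,0.0177,-37.9,-15.6,-42.8],[1,0.0103,-0.1694,0.0177,-37.9,-15.6,-42.8],[1,0.0103,-0.1694,0.0177,-37.9,-15.6,-42.8],[1,0.0103,-0.1694,0.0177,-37.9,-15.6,-42.8],[1,0.0103,-0.1694,0.0177,-37.9,-15.6,-42.8]]';python3 -m jog '[[1,0.03,-0.033,0.02,-5,-12,-10.6],[1,0.0581,-0.066,0.0434,-9.9,-23.6,-21.2],[1,0.09,-0.1,0.065,-15,-35,-32],[1,0.1161,-0.132,0.0867,-19.7,-47.3,-42.3],[1,0.1161,-0.132,0.0867,-19.7,-47.3,-42.3],[1,0.1161,-0.132,0.0867,-19.7,-47.3,-42.3],[1,0.1161,-0.132,0.0867,-19.7,-47.3,-42.3],[1,0.1161,-0.132,0.0867,-19.7,-47.3,-42.3],[1,0.1161,-0.132,0.0867,-19.7,-47.3,-42.3],[1,0.1161,-0.132,0.0867,-19.7,-47.3,-42.3],[1,0.1161,-0.132,0.0867,-19.7,-47.3,-42.3]]'; python3 - <<'E'
from h import *
s=bot.read_state();print(np.round(s['joint_positions'],1))
R2=frame(-N,az(RY-90))
p=BR+.0555*A+.25*N;print('target',p.round(4))
print(row(p,R2,np.array(s['position']),np.array(s['tcp_rot'])).round(4))
E
```

```text
time_s: 13.25
position: [0.5401, 0.0588, 0.3387]
tcp_rot: [[0.562, 0.827, -0.003], [0.827, -0.562, 0.001], [-0.001, -0.003, -1.0]]
force: [1.1, -0.9, -0.6]
opening: 0.998
grasp_force: 0.0
time_s: 14.62
position: [0.4957, 0.2296, 0.2537]
tcp_rot: [[-0.124, 0.981, 0.148], [0.632, 0.193, -0.751], [-0.765, 0.001, -0.644]]
force: [0.6, 0.1, -1.0]
opening: 1.0
grasp_force: 0.0
[ 34.9  36.9  84.4 -44.6  85.9  38.4]
target [0.4955 0.2301 0.2533]
[ 6.000e-04 -2.000e-04 -1.000e-04 -9.310e-02 -7.200e-02 -1.231e-01]
```

```bash
python3 -m jog '[[1,0,0,0.04,0,0,0],[1,0,0,0.09,0,0,0],[1,0,0,0.14,0,0,0],[1,0,0,0.18,0,0,0],[1,0,0,0.21,0,0,0],[1,0,0,0.235,0,0,0],[1,0,0,0.25,0,0,0],[1,0,0,0.255,0,0,0],[1,0,0,0.255,0,0,0],[0.8,0,0,0.255,0,0,0],[0.75,0,0,0.255,0,0,0],[0.7,0,0,0.255,0,0,0],[0.6,0,0,0.255,0,0,0],[0.5,0,0,0.255,0,0,0],[0.5,0,0,0.255,0,0,0],[0.5,0,0,0.255,0,0,0]]'
```

```text
time_s: 16.62
position: [0.5337, 0.0389, 0.0893]
tcp_rot: [[-0.126, 0.981, 0.15], [0.631, 0.195, -0.751], [-0.766, 0.0, -0.643]]
force: [0.8, 3.9, 3.4]
opening: 0.712
grasp_force: 30.0
```

```bash
cat >> h.py <<'E'
X=az(SY);Rs0=frame(-z,az(SY-90))
def shk(dx,dz,up):  # base backed off dx, raised dz, cap up deg, pivot = base centre
    R=Rs0@Ro.from_euler('y',up,degrees=True).as_matrix()
    return BS-dx*X+dz*z-R@np.array([.058,0,-.0057]),R
def f(r,g):return '['+g+','+','.join(f'{v:g}' for v in np.r_[r[:3].round(4),r[3:].round(1)])+']'
E
python3 - <<'E'
from h import *
_,R=shk(0,0,2);print('cap dir',-R[:,0].round(3))
R2=frame(-N,az(RY-90));p0=BR+.0555*A-.005*N
pL=p0+.15*N+.01*A
p1,R1=shk(.008,.08,3)
r=row(p1,R1,pL,R2);print(pL.round(3),p1.round(3),r.round(4))
T=[]
for i in range(1,15):
  t=i/14;pp=pL+t*(p1-pL)+z*.10*min(1,4*t,3*(1-t))
  Ri=R2@Ro.from_rotvec(t*r[3:],degrees=True).as_matrix()
  print(f(row(pp,Ri,pL,R2),'0.5'),',',sep='',end='');T.append((-Ri[2,0]).round(2))
print(T)
E
```

```text
cap dir [-0.981 -0.192 -0.035]
[0.512 0.145 0.193] [ 0.584 -0.321  0.164] [-2.80200e-01 -2.10000e-02  3.79100e-01  3.70473e+01  4.12764e+01
  8.52253e+01]
[0.5,-0.0419,-0.0015,0.0087,2.6,2.9,6.1],[0.5,-0.0838,-0.003,0.0174,5.3,5.9,12.2],[0.5,-0.1257,-0.0045,0.0261,7.9,8.8,18.3],[0.5,-0.1567,-0.006,0.044,10.6,11.8,24.4],[0.5,-0.1767,-0.0075,0.0711,13.2,14.7,30.4],[0.5,-0.1967,-0.009,0.0982,15.9,17.7,36.5],[0.5,-0.2167,-0.0105,0.1253,18.5,20.6,42.6],[0.5,-0.2367,-0.012,0.1524,21.2,23.6,48.7],[0.5,-0.2567,-0.0135,0.1794,23.8,26.5,54.8],[0.5,-0.2658,-0.015,0.2157,26.5,29.5,60.9],[0.5,-0.2694,-0.0165,0.2566,29.1,32.4,67],[0.5,-0.273,-0.018,0.2974,31.8,35.4,73.1],[0.5,-0.2766,-0.0195,0.3383,34.4,38.3,79.1],[0.5,-0.2802,-0.021,0.3791,37,41.3,85.2],[np.float64(0.73), np.float64(0.69), np.float64(0.64), np.float64(0.58), np.float64(0.52), np.float64(0.46), np.float64(0.39), np.float64(0.32), np.float64(0.26), np.float64(0.19), np.float64(0.12), np.float64(0.06), np.float64(0.0), np.float64(-0.05)]
```

```bash
sed -i "s/from_euler('y',up/from_euler('y',-up/" h.py; python3 - <<'E'
from h import *
R2=frame(-N,az(RY-90));p0=BR+.0555*A-.005*N
pL=p0+.15*N+.01*A
p1,R1=shk(.008,.08,4)
r=row(p1,R1,pL,R2);print(pL.round(3),p1.round(4),R1.round(3).tolist())
T=[]
for i in range(1,15):
  t=i/14;pp=pL+t*(p1-pL)+z*.10*min(1,4*t,3*(1-t))
  Ri=R2@Ro.from_rotvec(t*r[3:],degrees=True).as_matrix()
  print(f(row(pp,Ri,pL,R2),'0.5'),',',sep='',end='');T.append(float((-Ri[2,0]).round(2)))
print(T)
E
python3 -m jog '[[0.5,-0.004,0,-0.003,0,0,0],[0.5,-0.01,0,-0.01,0,0,0],[0.5,-0.01,0,-0.025,0,0,0],[0.5,-0.01,0,-0.05,0,0,0],[0.5,-0.01,0,-0.08,0,0,0],[0.5,-0.01,0,-0.11,0,0,0],[0.5,-0.01,0,-0.135,0,0,0],[0.5,-0.01,0,-0.15,0,0,0],[0.5,-0.01,0,-0.15,0,0,0]]'
```

```text
[0.512 0.145 0.193] [ 0.5835 -0.3207  0.1714] [[0.979, 0.192, -0.068], [0.191, -0.981, -0.013], [-0.07, 0.0, -0.998]]
[0.5,-0.0423,-0.0015,0.0084,3,2.6,5.9],[0.5,-0.0846,-0.0031,0.0168,6,5.1,11.7],[0.5,-0.1269,-0.0046,0.0252,9,7.7,17.6],[0.5,-0.1582,-0.0062,0.0427,12,10.3,23.5],[0.5,-0.1786,-0.0077,0.0695,15,12.8,29.4],[0.5,-0.199,-0.0093,0.0962,17.9,15.4,35.2],[0.5,-0.2194,-0.0108,0.123,20.9,17.9,41.1],[0.5,-0.2398,-0.0124,0.1497,23.9,20.5,47],[0.5,-0.2602,-0.0139,0.1765,26.9,23.1,52.8],[0.5,-0.2697,-0.0154,0.2124,29.9,25.6,58.7],[0.5,-0.2737,-0.017,0.253,32.9,28.2,64.6],[0.5,-0.2777,-0.0185,0.2935,35.9,30.8,70.5],[0.5,-0.2817,-0.0201,0.334,38.9,33.3,76.3],[0.5,-0.2856,-0.0216,0.3746,41.9,35.9,82.2],[0.73, 0.7, 0.65, 0.61, 0.56, 0.5, 0.45, 0.39, 0.33, 0.28, 0.22, 0.17, 0.12, 0.07]
time_s: 17.75
position: [0.5123, 0.1459, 0.1938]
tcp_rot: [[-0.126, 0.981, 0.151], [0.631, 0.196, -0.75], [-0.765, 0.001, -0.644]]
force: [1.0, -0.1, -0.8]
opening: 0.71
grasp_force: 30.0
```

```bash
python3 -m jog '[[0.5,-0.0423,-0.0015,0.0084,3,2.6,5.9],[0.5,-0.0846,-0.0031,0.0168,6,5.1,11.7],[0.5,-0.1269,-0.0046,0.0252,9,7.7,17.6],[0.5,-0.1582,-0.0062,0.0427,12,10.3,23.5],[0.5,-0.1786,-0.0077,0.0695,15,12.8,29.4],[0.5,-0.199,-0.0093,0.0962,17.9,15.4,35.2],[0.5,-0.2194,-0.0108,0.123,20.9,17.9,41.1],[0.5,-0.2398,-0.0124,0.1497,23.9,20.5,47],[0.5,-0.2602,-0.0139,0.1765,26.9,23.1,52.8],[0.5,-0.2697,-0.0154,0.2124,29.9,25.6,58.7],[0.5,-0.2737,-0.017,0.253,32.9,28.2,64.6],[0.5,-0.2777,-0.0185,0.2935,35.9,30.8,70.5],[0.5,-0.2817,-0.0201,0.334,38.9,33.3,76.3],[0.5,-0.2856,-0.0216,0.3746,41.9,35.9,82.2],[0.5,-0.2856,-0.0216,0.3746,41.9,35.9,82.2],[0.5,-0.2856,-0.0216,0.3746,41.9,35.9,82.2],[0.5,-0.2856,-0.0216,0.3746,41.9,35.9,82.2],[0.5,-0.2856,-0.0216,0.3746,41.9,35.9,82.2]]'; python3 - <<'E'
from h import *
Y=np.cross(z,X)
for c in('side','top'):
  a,d=viewer.capture(c)
  cv2.imwrite(f'pics/{c}4.png',cv2.resize(a[80:280,200:440] if c=='side' else a[130:290,330:530],None,fx=2.5,fy=2.5))
  W=cloud(c,d).reshape(-1,3);Q=(W-BS)@np.stack([X,Y,z],1)
  k=(abs(Q[:,1])<.045)&(Q[:,0]>-.12)&(Q[:,0]<.02)&(Q[:,2]>.085)&(Q[:,2]<.112)
  F=Q[k];print(c,len(F))
  if len(F)>20:
    F=F[(F[:,0]<-.06)|(F[:,0]>-.03)];
    co=np.linalg.lstsq(np.c_[F[:,0],F[:,1],np.ones(len(F))],F[:,2],rcond=None)[0];print('top plane',co.round(3),'x',np.percentile(F[:,0],[1,99]).round(3))
    for x0 in(-.085,-.07,-.02):
      b=F[abs(F[:,0]-x0)<.008];print(x0,np.percentile(b[:,1],[2,98]).round(4) if len(b) else '')
  # stubs: x -.085,-.019 ; backstop
  k=(abs(Q[:,1])<.07)&(Q[:,2]>-.012)&(Q[:,2]<.003)&(Q[:,0]>-.1)&(Q[:,0]<-.005);S=Q[k]
  print('stubs',len(S));
  for sgn in(1,-1):
    s_=S[S[:,1]*sgn>.02];print(sgn,len(s_),np.percentile(s_,[2,50,98],axis=0)[:,:2].round(4).tolist() if len(s_) else '')
  k=(abs(Q[:,1])<.04)&(Q[:,2]>-.03)&(Q[:,2]<.012)&(Q[:,0]>-.01)&(Q[:,0]<.02);S=Q[k];print('backstop',len(S),np.percentile(S,[2,50,98],axis=0).round(4).tolist() if len(S) else '')
E
```

```text
time_s: 20.0
position: [0.583, -0.3196, 0.1716]
tcp_rot: [[0.979, 0.192, -0.069], [0.192, -0.981, -0.013], [-0.07, -0.0, -0.998]]
force: [0.1, 0.3, -1.2]
opening: 0.711
grasp_force: 30.0
side 333
top plane [-0.03  -0.126  0.096] x [-0.12  -0.011]
-0.085 [0.0296 0.0376]
-0.07 [0.0399 0.0448]
-0.02 [-0.025   0.0354]
stubs 57
1 29 [[-0.0892, 0.04], [-0.0807, 0.0473], [-0.014, 0.0529]]
-1 28 [[-0.0884, -0.046], [-0.0225, -0.0362], [-0.0144, -0.032]]
backstop 52 [[0.0003, -0.0181, -0.0286], [0.0031, 0.0255, 0.0015], [0.0059, 0.0305, 0.0074]]
top 1
stubs 0
1 0 
-1 0 
backstop 0
```

View pics/side4.png

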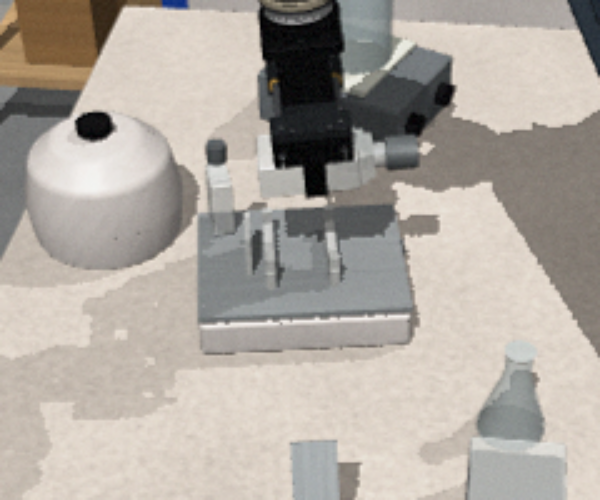

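View pics/top4.png

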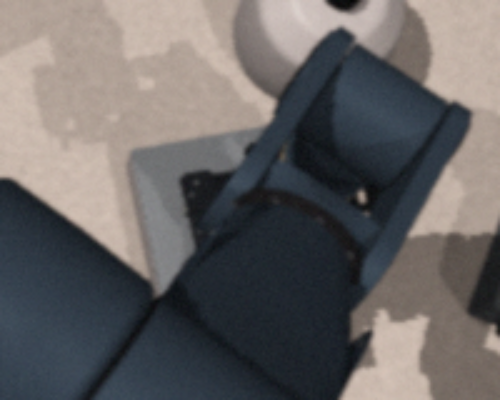

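```bash
python3 - <<'E'
from h import *
p1,R1=shk(.008,.08,4)
for a in((.008,.06,4),(.008,.035,4),(.008,.018,4),(.008,.01,3),(.008,.006,2),(.008,.004,1),(.008,.003,.5)):
  print(a,f(row(*shk(*a),p1,R1),'0.5'))
E
```

```text
(0.008, 0.06, 4) [0.5,0.0014,0,0.02,0,0,0]
(0.008, 0.035, 4) [0.5,0.0031,0,0.0449,0,0,0]
(0.008, 0.018, 4) [0.5,0.0043,0,0.0618,0,0,0]
(0.008, 0.01, 3) [0.5,0.005,0,0.0708,0,1,0]
(0.008, 0.006, 2) [0.5,0.0054,-0,0.0758,0,2,0]
(0.008, 0.004, 1) [0.5,0.0057,0,0.0788,0,3,0]
(0.008, 0.003, 0.5) [0.5,0.0058,-0,0.0803,0,3.5,0]
```

```bash
python3 -m jog '[[0.5,0.0014,0,0.02,0,0,0],[0.5,0.0031,0,0.0449,0,0,0],[0.5,0.0043,0,0.0618,0,0,0],[0.5,0.005,0,0.0708,0,1,0],[0.5,0.0054,0,0.0758,0,2,0],[0.5,0.0057,0,0.0788,0,3,0],[0.5,0.0058,0,0.0803,0,3.5,0],[0.5,0.0058,0,0.0803,0,3.5,0]]'; python3 - <<'E'
from h import *
a,d=viewer.capture('side');cv2.imwrite('pics/s5.png',cv2.resize(a[120:230,260:400],None,fx=5,fy=5))
W=cloud('side',d).reshape(-1,3);Q=(W-BS)@np.stack([X,np.cross(z,X),z],1)
k=(abs(Q[:,1])<.03)&(Q[:,0]>-.11)&(Q[:,0]<.0)&(Q[:,2]>.01)&(Q[:,2]<.028);F=Q[k]
for lo,hi in((-.1,-.085),(-.03,-.012)):
  b=F[(F[:,0]>lo)&(F[:,0]<hi)];print(lo,len(b),np.median(b,axis=0).round(4) if len(b) else '')
E
```

```text
time_s: 21.1
position: [0.5827, -0.321, 0.0908]
tcp_rot: [[0.982, 0.19, -0.009], [0.19, -0.982, -0.001], [-0.009, -0.0, -1.0]]
force: [0.6, -0.4, -2.3]
opening: 0.71
grasp_force: 30.0
-0.1 1 [-0.0926  0.0292  0.0107]
-0.03 97 [-0.0215  0.0038  0.018 ]
```

View pics/s5.png

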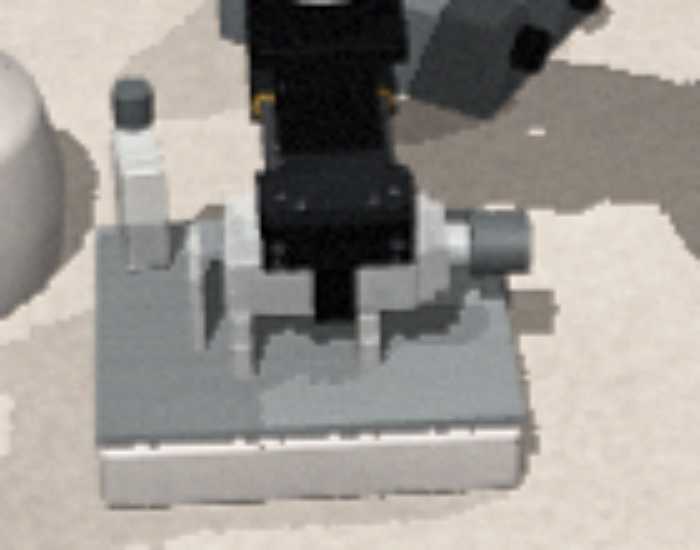

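```bash
python3 -m jog '[[0.5,0,0,0.001,0,0.2,0],[0.5,0,0,0.002,0,0.3,0],[0.5,0,0,0.002,0,0.3,0]]'; python3 -m jog '[[0.5,0,0,0.0007,0,0,0],[0.5,0,0,0.0015,0,0.2,0],[0.5,0,0,0.0015,0,0.2,0]]'
```

```text
time_s: 21.52
position: [0.5828, -0.3207, 0.0883]
tcp_rot: [[0.982, 0.19, -0.004], [0.19, -0.982, 0.0], [-0.004, -0.001, -1.0]]
force: [-0.7, 1.1, -1.4]
opening: 0.711
grasp_force: 30.0
time_s: 21.9
position: [0.5827, -0.3207, 0.088]
tcp_rot: [[0.982, 0.19, -0.001], [0.19, -0.982, 0.0], [-0.001, -0.001, -1.0]]
force: [-1.5, 2.0, 4.8]
opening: 0.709
grasp_force: 29.9
```

```bash
python3 -m jog '[[0.5,0,0,-0.0007,0,0,0],[0.5,0.0015,0,-0.0007,0,0,0],[0.5,0.003,0,-0.0007,0,0,0],[0.5,0.0045,0,-0.0007,0,0,0],[0.5,0.006,0,-0.0007,0,0,0],[0.5,0.007,0,-0.0007,0,0,0],[0.5,0.007,0,-0.0007,0,0,0]]'; python3 -m jog '[[0.5,0.0007,0,0,0,0,0],[0.5,0.0015,0,0,0,0,0],[0.5,0.0015,0,0,0,0,0]]'
```

```text
time_s: 22.78
position: [0.5894, -0.32, 0.0879]
tcp_rot: [[0.982, 0.191, -0.001], [0.191, -0.982, -0.0], [-0.001, -0.0, -1.0]]
force: [-3.6, -0.1, 5.1]
opening: 0.708
grasp_force: 29.9
time_s: 23.15
position: [0.5909, -0.3197, 0.088]
tcp_rot: [[0.982, 0.19, -0.001], [0.19, -0.982, -0.0], [-0.001, 0.0, -1.0]]
force: [-3.3, -0.6, 5.3]
opening: 0.712
grasp_force: 29.9
```

```bash
python3 -m jog '[[0.5,0.0007,0,0,0,0,0],[0.5,0.0015,0,0,0,0,0],[0.5,0.0015,0,0,0,0,0]]'; python3 -m jog '[[0.5,0.0005,0,0,0,0,0],[0.5,0.001,0,0,0,0,0],[0.5,0.001,0,0,0,0,0]]'; python3 - <<'E'
from h import *
a,d=viewer.capture('side');cv2.imwrite('pics/s6.png',cv2.resize(a[120:230,260:400],None,fx=5,fy=5))
E
```

```text
time_s: 23.52
position: [0.5923, -0.3195, 0.088]
tcp_rot: [[0.982, 0.19, -0.001], [0.19, -0.982, -0.0], [-0.001, 0.0, -1.0]]
force: [-3.8, -0.3, 4.9]
opening: 0.71
grasp_force: 29.9
time_s: 23.9
position: [0.5933, -0.3193, 0.088]
tcp_rot: [[0.982, 0.19, -0.001], [0.19, -0.982, -0.0], [-0.001, 0.0, -1.0]]
force: [-3.5, 0.3, 4.2]
opening: 0.71
grasp_force: 29.9
```

View pics/s6.png

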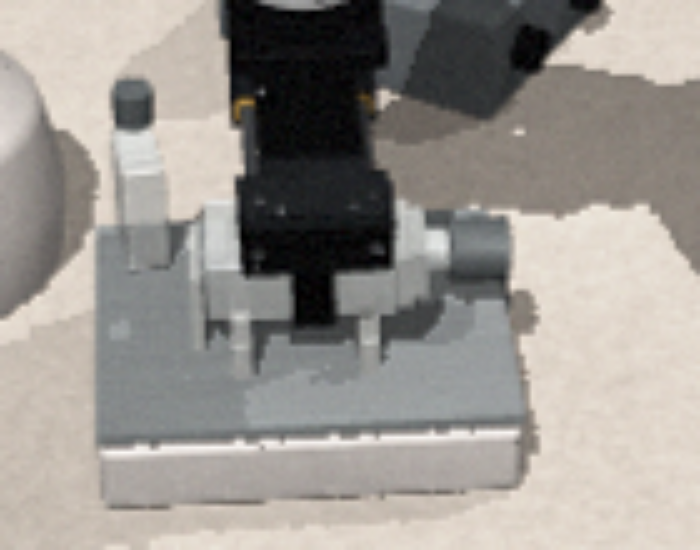

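```bash
for i in 1 2; do python3 -m jog '[[0.5,0.0005,0,0,0,0,0],[0.5,0.001,0,0,0,0,0],[0.5,0.001,0,0,0,0,0]]' | egrep 'pos|force: \['; done
```

```text
position: [0.5942, -0.3191, 0.088]
force: [-4.0, -0.9, 6.0]
position: [0.5949, -0.319, 0.088]
force: [-5.2, -1.0, 5.2]
```

```bash
for i in 1 2; do python3 -m jog '[[0.5,0.0005,0,0,0,0,0],[0.5,0.001,0,0,0,0,0],[0.5,0.001,0,0,0,0,0]]' | egrep 'pos|force: \['; done
```

```text
position: [0.595, -0.3189, 0.088]
force: [-6.2, -1.9, 6.4]
position: [0.595, -0.319, 0.088]
force: [-9.8, -2.2, 7.4]
```

```bash
python3 -m jog '[[0.72,0,0,-0.0005,0,0,0],[0.8,0,0,-0.0005,0,0,0],[1,0,0,-0.0005,0,0,0],[1,0,0,-0.0005,0,0,0],[1,0,0,-0.0005,0,0,0],[1,0,0,-0.015,0,0,0],[1,0,0,-0.04,0,0,0],[1,0,0,-0.08,0,0,0],[1,0,0,-0.13,0,0,0],[1,-0.04,0,-0.18,0,0,0],[1,-0.1,0,-0.2,0,0,0],[1,-0.15,0,-0.2,0,0,0],[1,-0.15,0,-0.2,0,0,0],[1,-0.15,0,-0.2,0,0,0]]'; python3 - <<'E'
from h import *
a,d=viewer.capture('side');cv2.imwrite('pics/s7.png',cv2.resize(a[110:230,260:410],None,fx=5,fy=5))
W=cloud('side',d).reshape(-1,3);Q=(W-BS)@np.stack([X,np.cross(z,X),z],1)
k=(abs(Q[:,1])<.04)&(Q[:,0]>-.12)&(Q[:,0]<.02)&(Q[:,2]>.008)&(Q[:,2]<.03);F=Q[k];F=F[F[:,0]>-.098]
co=np.linalg.lstsq(np.c_[F[:,0],F[:,1],np.ones(len(F))],F[:,2],rcond=None)[0];print(len(F),co.round(3),np.percentile(F,[1,99],axis=0).round(4).tolist())
for x0 in(-.08,-.05,-.02):
  b=F[abs(F[:,0]-x0)<.01];print(x0,np.percentile(b[:,1],[2,98]).round(4))
for c in('side',):
  for t in('flask_cap','shaker_seat','small_flask','conical_a','tip_box','beaker','rest','carrier'):print(t,[(np.round(r['xyz'],3).tolist(),round(r['p'],2)) for r in models.tip_of(c,t)][:2])
E
```

```text
time_s: 27.2
position: [0.451, -0.3469, 0.2887]
tcp_rot: [[0.982, 0.19, 0.001], [0.19, -0.982, -0.001], [0.001, 0.001, -1.0]]
force: [0.4, 0.2, -0.1]
opening: 1.0
grasp_force: 0.0
622 [-0.002 -0.036  0.016] [[-0.0973, -0.0274, 0.0085], [-0.0005, 0.0349, 0.0201]]
-0.08 [-0.0254  0.0341]
-0.05 [-0.0284  0.0338]
-0.02 [-0.0256  0.0339]
flask_cap [([0.51, -0.333, 0.096], 0.94), ([0.747, 0.346, 0.146], 0.88)]
shaker_seat [([0.646, -0.305, 0.089], 0.88)]
small_flask [([0.692, -0.365, 0.055], 0.85), ([0.362, -0.005, 0.001], 0.33)]
conical_a [([0.37, -0.145, 0.003], 0.97)]
tip_box [([0.364, -0.003, -0.0], 0.72), ([0.646, -0.307, 0.09], 0.48)]
beaker [([0.363, 0.126, 0.001], 0.58)]
rest [([0.532, 0.046, -0.001], 0.56), ([0.599, -0.317, -0.004], 0.49)]
carrier [([0.6, 0.341, -0.004], 0.97)]
```

View pics/s7.png

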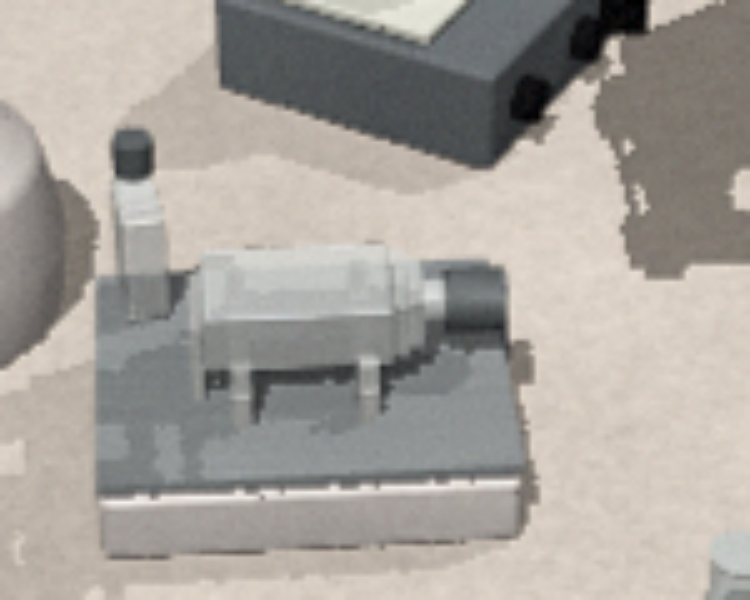

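The flask lies level on both bars, between the stubs (240,375) and (370,370). Its base is against the backstop at x≈203, with the cap at (475,297), and the bystanders haven't moved.

```bash
python3 -c "
from rig import workorder
print(workorder.hand_in())"
```

```text
the job is handed in; nothing more can be done
None
```

I leaned the flask on the slant rest and left it untouched for more than two seconds. It now lies level across the shaker bars with its base against the backstop, and I handed the job in at about 28 s; no verdict came back.

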